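Put the soldering pan away from its tripod into the low rack

ROBOT

A 6-joint arm with a two-finger parallel gripper is mounted at the origin on the work surface. World frame = base frame: x ahead of the robot, y to its left, z up, the work surface at z = 0. Lengths are in m, angles in rad, forces in N, time in s.
With the tool pointing down it reaches from about 0.425 to 0.95 m from the base axis. Payload 3.5 kg.
Tool frame: the origin (TCP) lies at the very end of the fingers, on their centre line; the grasp point (between the pads) lies 19 mm behind it (ctrl.pinch_z is the distance from the TCP to the grasp point, in m); z points along the fingers, y is the line along which they close (so a half turn about z gives the same grasp; the last joint's range is limited). The gripper opens to 85 mm and grips with 20 to 120 N. Pads are 22 mm wide; open, the fingers measure 114 mm over their backs; the gripper's body (76 mm by 85 mm) begins 54 mm behind the grasp point. The pads swing forward as they close: fully open they stand 13 mm farther back than shut.
Start: joints at [-1.257, 0.286, 1.577, -0, 1.279, -0.15], TCP at [0.302, -0.604, 0.231] pointing down, gripper open.
Joint ranges: [-2.77, 2.77], [-0.9, 2.22], [0.21, 2.48], [-1.53, 4.67], [0.24, 2.81], [-2.84, 2.84]. Speed limits (rad/s): [2.79, 2.79, 3.14, 3.14, 3.14, 3.14].

INTERFACE

Orientations are given as a unit quaternion [x, y, z, w].
In Python, from plant import ctrl gives the robot as it stands. The module is installed in compiled form; this text tells all that it offers.
- The arm moves only by the shell command python3 -m crank 'ROWS' [OPENING] [FORCE]. ROWS is JSON, a list of rows, each a list of 6 numbers: the shift along the tool's x, y, z in cm, then the turn, a rotation vector about the tool's x, y, z in rad. In form: [[tx, ty, tz, rx, ry, rz], ...]. A call has 1 to 10 rows; each row is the pose to reach, as a shift and turn from the pose commanded when the call began, along the tool's axes at that moment; what a row does not reach only later rows make up. A row lasts 1/10 s, in which the tool goes at most 50 mm and 8.59 degrees, less where a joint would pass 70% of its speed; a pose out of reach is approached as far as the arm can. A call with a gripper value outside its range is refused whole. OPENING is the opening, from 0 (shut) to 1 (fully open), set as the call begins (- or left out, the last holds). The fingers move at their own pace and stop on an object; FORCE is the grip in N (left out, the last holds). Time passes only in rows, so rows that repeat a pose let the fingers close. It gives the time, the measured TCP pose, the force, the opening and the grip force at its end, in the units of the state.
- ctrl.get_state(): the state, without advancing time (a new reading comes with each control period).
- ctrl.read_camera(name): name is "scene" or "top" or "wrist"; returns (picture, depth): 480x640x3 uint8, blue, green, red; 480x640 float32, m along the optical axis (not along the pixel's ray), 0 where there is no reading.
- ctrl.camera_info(name): a dict with "K" (3x3 intrinsics, pixels), "origin" and "orientation" of the camera in the world. Camera axes: x right, y down, z forward; pixel columns grow to the right and rows downward; lengths in m; the calibration is good to about 2 mm. A picture is of the moment at which its call begins: read the wrist's pose just before it. camera_info takes no time and is no camera call; for the wrist camera it gives the pose at the moment of the call.
- ctrl.sign_off(): hands the job in; it is judged then, once.
The state is a dict: "time": time; "qpos": joint angles; "dq": joint speeds; "joint_efforts": joint torques, N m; "eef_pos": TCP position; "tcp_rot": TCP orientation; "contact_force": force on the tool from outside, world axes, zero at the start; "wrist_torque": the same for the moment, N m; "opening": opening from 0.0 (shut) to 1.0 (fully open); "finger_force": force on a finger pad.
Only numpy, scipy, OpenCV 4.12 (cv2) and the standard library are available. Lean on these libraries where they do the work, as an engineer would, in place of code of your own. Each camera call takes 0.05 s, during which the arm holds its last target. There are 200 camera calls.

TASK

Lift the empty steel pan off the tripod by its top arch and set it down upright on the open front part of the wooden rack's board, side handle pointing out of the rack, and let go. Then take it again by its side handle and slide it straight in until its round body is wholly under the rack's roof, with the side handle still sticking out of the front, and let go. Do not drop or tip the pan, and leave the tripod standing and the other things on the bench where they are.

Things in the scene. Friction and masses are not known exactly. Their poses are not given: they have to be found in the camera images.
- pan: Empty open round steel pan, outside diameter 110, height 65 mm, about 0.4 kg. Origin: centre of its underside; z up. In its x-z plane lie both handles: a rigid arch over the mouth (top at 125 mm) and a straight side handle pointing to the pan's -x. It starts upright on the tripod, the side handle up to 1.4 rad either way from world -x.
- arch_grip (a point): On the pan: middle of the arch's wooden top bar, 119 mm above the pan's underside on its axis. The bar runs 64 mm along the pan's x, is 12 mm wide (pan y) and 12 mm high; free space of 48 mm below it down to the pan's rim. Axes as the pan's.
- side_grip (a point): On the pan: middle of the wooden grip of the side handle, 130 mm from the pan's axis along its -x, 50 mm above its underside. The grip runs 97 mm along the pan's x (from 78 to 175 mm from the pan's axis), is 16 mm wide (pan y) and 18 mm high. Axes as the pan's.
- stand: Loose dark steel tripod with a flat round top of 128 mm diameter, its upper face 90 mm above the bench, feet within 80 mm of its axis, 1.2 kg. Origin: on its axis, on the bench; z up.
- rack: Fixed low wooden rack, left or right. Origin: on the bench below the middle of the roof's front edge; x points into the bay, z up. Board 12 mm thick, 220 wide (y), from x = -150 to +150 mm: front half open (landing); rear half is the bay under a roof, underside 162, top 177 mm above the bench, with a cardboard box on it up to 207 mm. The gripper's body does not fit under the roof.
- landing (a point): On the rack: centre of the open front part of the board, on its upper face, 75 mm in front of the roof's edge. Axes as the rack's.
- bay (a point): On the rack: where the pan's origin belongs in the end, on the board's upper face, 78 mm behind the roof's front edge, on the middle line. Axes as the rack's. The bay is 190 mm wide between its side walls and open in front; a 20 mm high stop strip at its rear begins 142 mm behind the roof's front edge.
- block: Bystander: steel bench block on a wooden base, 90 x 90 x 46 mm. Origin: centre of underside.
- cup: Bystander: terracotta-brown cup of steel punches, 60 mm diameter, 130 mm high with the punches. Origin: centre of underside.
Not all that is in view belongs to the job. What is shaped like the pan but orange is not meant.

How it is judged:
By the outcome, as a careful person would: the job done as asked, in the order asked, and still so for the second after the job is handed in, with the robot touching nothing.
It also fails if it takes over 64 s, if anything falls off the work surface, if the arm or the gripper's body presses on something with over 40 N, if the wrist force passes 120 N, or if a joint passes its speed limit or range.

## Working session

There is one attempt and no reset: what is moved stays moved. The work goes in short steps, Python scripts to look and compute and a shell command to move; the robot and the scene stay as the last step left them, time stands still between calls to the robot, and variables do not carry over. Pictures are saved under pics/ and viewed, at most 10 in all, crops included, and the job is handed in when it is done.

```bash
mkdir -p pics; python3 - <<'E'
from plant import ctrl
import cv2,numpy as np
s=ctrl.get_state();print(s)
ims=[]
for n in ["scene","top"]:
    i=ctrl.camera_info(n);print(n,i)
    a,d=ctrl.read_camera(n);cv2.imwrite(f"pics/{n}0.png",a);np.save(f"{n}0.npy",d)
E
```

```text
{'time': 0.0, 'qpos': array([-1.25697750e+00,  2.87191723e-01,  1.57817187e+00, -1.16530483e-05,
        1.27858367e+00, -1.50012442e-01]), 'dq': array([-0.00168734, -0.00158488,  0.00114823,  0.00117252,  0.00114535,
       -0.0021839 ]), 'joint_efforts': array([-3.69330692e-04, -4.05986738e+01, -2.92624390e+01, -2.32682041e-04,
        5.69376047e-03, -1.14313917e-05]), 'eef_pos': array([ 0.30179314, -0.60304808,  0.22993257]), 'tcp_rot': array([ 9.73226825e-01,  2.29843774e-01, -1.01876046e-04, -1.17290119e-03]), 'contact_force': array([0.09726754, 0.08247022, 0.19355687]), 'wrist_torque': array([ 0.01508646,  0.02537387, -0.01462213]), 'finger_force': 0.0, 'opening': 1.0014802889576666}
scene {'K': array([[554.71752614,   0.        , 320.9289024 ],
       [  0.        , 554.71752614, 231.13164447],
       [  0.        ,   0.        ,   1.        ]]), 'origin': array([0.99977731, 0.27516319, 1.10096078]), 'orientation': array([ 0.4793146 ,  0.83914976, -0.22370168, -0.12665996])}
top {'K': array([[580.6531054 ,   0.        , 328.8442403 ],
       [  0.        , 580.6531054 , 242.47894765],
       [  0.        ,   0.        ,   1.        ]]), 'origin': array([ 0.42032868, -0.02135796,  1.18162747]), 'orientation': array([-0.70569768,  0.70625501, -0.04137543,  0.03850616])}
```

View pics/scene0.png

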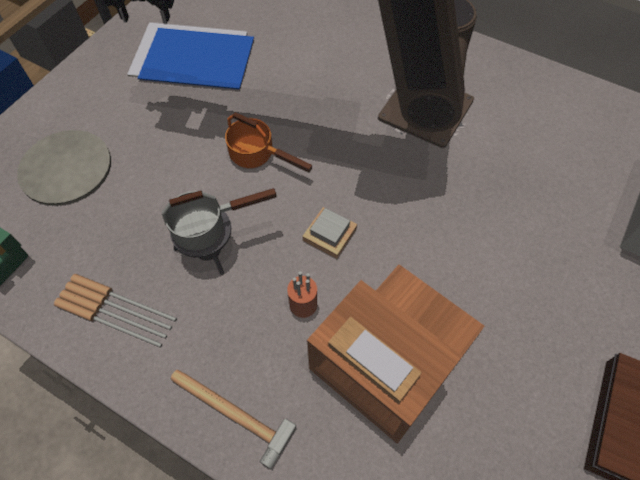

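View pics/top0.png

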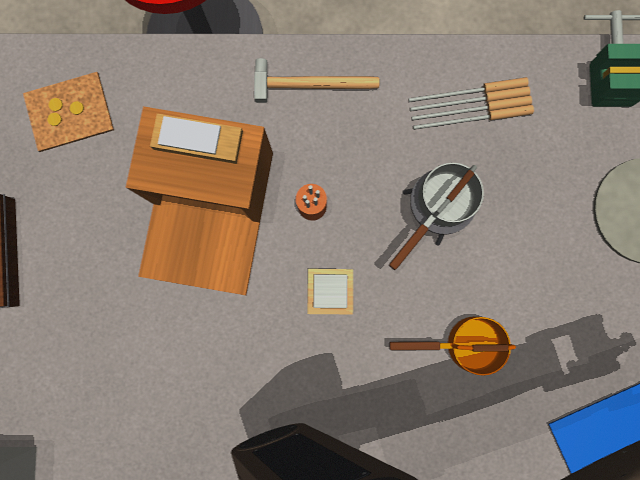

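Candidates for the pan: the steel pan (top 447,193; scene 197,222) and the orange pan (top 480,345; scene 248,142). The plate at (620,210) is flat, so it is out. I choose the steel one on the tripod, as described. The rack is at top (195,200) with its open front facing the robot. The side handle points to top (392,267).

```bash
cat > h.py <<'E'
import cv2,numpy as np
from scipy.spatial.transform import Rotation as R
from plant import ctrl
def cam(n):
    i=ctrl.camera_info(n);return i["K"],np.array(i["origin"]),R.from_quat(i["orientation"]).as_matrix()
def ray(c,uv):
    K,o,M=c;d=M@np.linalg.solve(K,[uv[0],uv[1],1.]);return o,d/np.linalg.norm(d)
def plane(c,uv,z):
    o,d=ray(c,uv);return o+d*(z-o[2])/d[2]
def tri(c1,a,c2,b):
    o,d=ray(c1,a);p,e=ray(c2,b);s=np.linalg.lstsq(np.c_[d,-e],p-o,rcond=None)[0]
    x,y=o+s[0]*d,p+s[1]*e;return (x+y)/2,np.linalg.norm(x-y)
def proj(c,P):
    K,o,M=c;q=(np.atleast_2d(P)-o)@M@K.T;return q[:,:2]/q[:,2:]
def cloud(c,d):
    K,o,M=c;v,u=np.mgrid[:480,:640];q=np.stack([u,v,np.ones_like(u)],-1)@np.linalg.inv(K).T
    return (q*d[...,None])@M.T+o
E
python3 - <<'E'
from h import *
for n,roi in [("top",(380,510,155,275)),("scene",(160,285,180,260))]:
    a=cv2.imread(f"pics/{n}0.png");d=np.load(n+"0.npy");c=cam(n);P=cloud(c,d)
    b,g,r=[a[...,k].astype(int) for k in range(3)]
    m=((r-b>25)&(r<150)).astype(np.uint8);k=np.zeros_like(m);k[roi[2]:roi[3],roi[0]:roi[1]]=1;m*=k
    nn,l,st,ce=cv2.connectedComponentsWithStats(m)
    for i in range(1,nn):
        if st[i,4]<25: continue
        q=P[(l==i)&(d>0)];rc=cv2.minAreaRect(np.argwhere(l==i)[:,::-1].astype(np.float32))
        print(n,st[i],ce[i].round(1),"rect",[np.round(x,1) for x in rc],"med",np.median(q,0).round(3),"z",np.percentile(q[:,2],[5,95]).round(3))
# two-view checks by hand pixels on rack
t,s=cam("top"),cam("scene")
dt=np.load("top0.npy");P=cloud(t,dt)
for nm,uv in dict(roofFL=(129,186),roofFR=(249,206),roofBR=(268,128),roofBL=(145,110),boardFL=(142,274),boardFR=(245,292),board=(200,245),roof=(200,180),boxtop=(190,135),rim=(423,180)).items():
    print(nm,P[uv[1],uv[0]].round(3))
A=cv2.imread("pics/top0.png")[140:320,370:530];B=cv2.imread("pics/scene0.png")[160:290,140:300]
cv2.imwrite("pics/crop1.png",np.hstack([cv2.resize(A,(400,450)),cv2.resize(B,(400,450))]))
E
```

```text
top [447 170  27  31 244] [460.4 184.9] rect [array([460.4, 185.1]), array([ 7. , 36.2]), np.float64(38.7)] med [ 0.628 -0.249  0.214] z [0.211 0.217]
top [390 224  38  46 458] [408.4 246.5] rect [array([408.4, 246.4]), array([ 8.6, 52.9]), np.float64(38.9)] med [ 0.531 -0.169  0.148] z [0.144 0.151]
scene [230 189  46  18 294] [252.3 197.3] rect [array([252.6, 197.2]), array([ 6.5, 46. ]), np.float64(72.9)] med [ 0.533 -0.166  0.147] z [0.144 0.15 ]
scene [169 191  33  13 168] [185.3 197.1] rect [array([185.3, 197.1]), array([ 5.2, 33. ]), np.float64(74.1)] med [ 0.629 -0.246  0.213] z [0.21  0.216]
roofFL [0.635 0.327 0.174]
roofFR [0.6   0.116 0.167]
roofBR [0.795 0.101 0.001]
roofBL [0.772 0.302 0.178]
boardFL [0.489 0.35  0.012]
boardFR [0.453 0.143 0.009]
board [0.548 0.235 0.009]
roof [0.646 0.202 0.175]
boxtop [0.719 0.215 0.203]
rim [ 0.665 -0.207  0.087]
```

View pics/crop1.png

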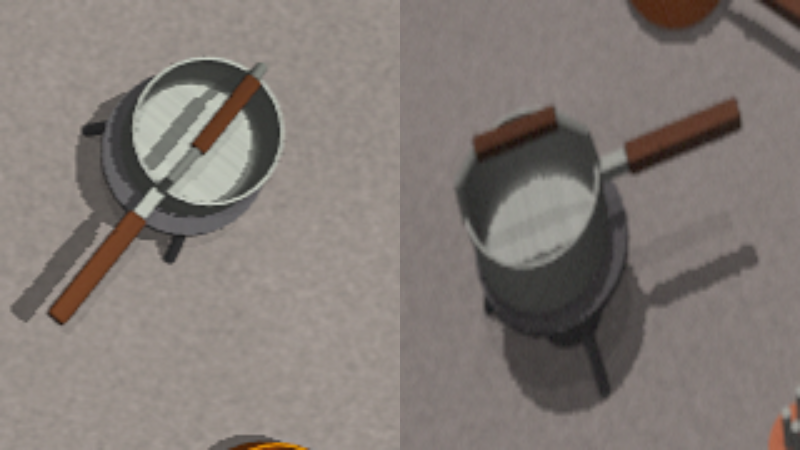

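The crop shows the steel pan upright on the tripod. Its wooden arch bar is at top (460,185) and its side grip at (408,246), both clearly brown. Next I triangulate these, fit the rack and plan the reach.

```bash
python3 - <<'E'
from h import *
t,s=cam("top"),cam("scene")
a,_=tri(t,(460.4,184.9),s,(185.3,197.1));g,e=tri(t,(408.4,246.4),s,(252.5,197.3))
print("arch",a.round(4),_.round(4),"side",g.round(4),e.round(4))
d=(a-g)[:2];print("dist",np.linalg.norm(d),"pan yaw",np.arctan2(d[1],d[0]))
for n,c in(("top",t),("scene",s)):
    im=cv2.imread(f"pics/{n}0.png").astype(int);P=cloud(c,np.load(n+"0.npy"))
    w=(im[...,2]-im[...,0]>40)&(P[...,1]>.05)&(P[...,1]<.42)&(P[...,0]>.4)&(P[...,0]<.85)
    for nm,z0,z1 in(("roof",.165,.19),("board",.004,.022)):
        m=(w&(P[...,2]>z0)&(P[...,2]<z1)).astype(np.uint8)
        nn,l,st,ce=cv2.connectedComponentsWithStats(m);i=1+np.argmax(st[1:,4]);k=l==i
        q=P[k];rc=cv2.minAreaRect(q[:,:2].astype(np.float32))
        print(n,nm,"z",np.median(q[:,2]).round(4),"n",k.sum(),"box",cv2.boxPoints(rc).round(4).tolist(),[np.round(x,3) for x in rc])
    # orange-filter rack hull quad
E
```

```text
arch [ 0.6289 -0.2491  0.2099] 0.0016 side [ 0.5308 -0.1684  0.1426] 0.0011
dist 0.12697655925563478 pan yaw -0.6882836524131911
top roof z 0.1763 n 7234 box [[0.5945000052452087, 0.11580000072717667], [0.743399977684021, 0.09009999781847], [0.7810999751091003, 0.3089999854564667], [0.6322000026702881, 0.3346000015735626]] [array([0.688, 0.212]), array([0.222, 0.151]), np.float64(80.227)]
top board z 0.0113 n 8946 box [[0.447299987077713, 0.14190000295639038], [0.6168000102043152, 0.11249999701976776], [0.654699981212616, 0.33059999346733093], [0.4851999878883362, 0.36010000109672546]] [array([0.551, 0.236]), array([0.221, 0.172]), np.float64(80.14)]
scene roof z 0.176 n 7454 box [[0.5954999923706055, 0.1177000030875206], [0.7443000078201294, 0.09210000187158585], [0.7817000150680542, 0.3091000020503998], [0.6327999830245972, 0.33469998836517334]] [array([0.689, 0.213]), array([0.22 , 0.151]), np.float64(80.243)]
scene board z 0.0108 n 3893 box [[0.44679999351501465, 0.14329999685287476], [0.5315999984741211, 0.12849999964237213], [0.5697000026702881, 0.3456000089645386], [0.48489999771118164, 0.36039999127388]] [array([0.508, 0.244]), array([0.22 , 0.086]), np.float64(80.064)]
```

Everything agrees with the text: bar centre at z≈0.21, grip at 0.14, axis-to-grip 127 mm, rack 220 mm wide, roof 0.176, board 0.011. The pan is at (0.629,-0.249), yaw -0.69. The rack front is at (0.6137,0.226), yaw -0.171.

```bash
cat > go.py <<'E'
import sys
from h import *
def delta(p,yaw,pitch=0):  # TCP target; tool x along yaw; pitch about tool y
    s=ctrl.get_state();C=R.from_quat(s["tcp_rot"])
    T=R.from_euler("z",yaw)*R.from_euler("x",np.pi)*R.from_euler("y",pitch)
    print("d cm",(C.inv().apply(np.array(p)-s["eef_pos"])*100).round(2),"rv",(C.inv()*T).as_rotvec().round(3))
    print("t",s["time"],"pos",s["eef_pos"].round(4),"q",s["qpos"].round(2),"F",s["contact_force"].round(1),"op",round(float(s["opening"]),3),"ff",s["finger_force"])
if __name__=="__main__": delta([float(x) for x in sys.argv[1:4]],*[float(x) for x in sys.argv[4:]])
E
python3 go.py .629 -.249 .30 -.688
```

```text
d cm [ 45.11 -17.05  -6.94] rv [-2.000e-03  1.000e-03  1.152e+00]
t 0.1 pos [ 0.3018 -0.6031  0.2301] q [-1.26  0.29  1.58  0.    1.28 -0.15] F [-0.8  0.5  0.5] op 0.999 ff 0.0
```

```bash
python3 -m crank '[[0,0,-5,0,0,0],[4,-1.5,-7,0,0,0.1],[9,-3.4,-7,0,0,0.23],[13.5,-5,-7,0,0,0.35],[18,-6.8,-7,0,0,0.46],[22.5,-8.5,-7,0,0,0.58],[27,-10.2,-7,0,0,0.7],[31.5,-12,-7,0,0,0.82],[36,-13.6,-7,0,0,0.94],[40.5,-15.3,-7,0,0,1.05]]' 1
python3 go.py .629 -.249 .30 -.688
```

```text
time: 1.1
eef_pos: [0.5966, -0.2839, 0.3007]
tcp_rot: [0.957, -0.291, -0.0, -0.0]
contact_force: [0.4, 0.4, 0.2]
opening: 1.003
finger_force: 0.0
d cm [ 0.74 -4.7   0.07] rv [0.    0.001 0.097]
t 1.1 pos [ 0.5966 -0.2839  0.3007] q [-0.6   0.21  1.54 -0.    1.39  1.56] F [0.4 0.4 0.2] op 1.003 ff 0.0
```

```bash
python3 -m crank '[[0.4,-2.4,0,0,0,0.05],[0.74,-4.7,0,0,0,0.1],[0.74,-4.7,0,0,0,0.1],[0.74,-4.7,0,0,0,0.1]]'
python3 go.py .629 -.249 .19 -.688
python3 - <<'E'
from h import *
c=cam("wrist");a,d=ctrl.read_camera("wrist");cv2.imwrite("pics/w1.png",a);P=cloud(c,d);b,g,r=[a[...,k].astype(int) for k in range(3)]
m=((r-b>25)&(r<150)&(d>0)).astype(np.uint8)
nn,l,st,ce=cv2.connectedComponentsWithStats(m)
for i in range(1,nn):
    if st[i,4]>150:
        q=P[l==i];rc=cv2.minAreaRect(q[:,:2].astype(np.float32));print(st[i],ce[i].round(1),np.median(q,0).round(4),cv2.boxPoints(rc).round(4).tolist())
E
```

```text
time: 1.5
eef_pos: [0.6277, -0.2503, 0.3006]
tcp_rot: [0.942, -0.336, -0.001, 0.0]
contact_force: [-0.1, -0.5, -0.2]
opening: 1.0
finger_force: 0.0
d cm [ 0.03 -0.19 11.06] rv [0.001 0.001 0.004]
t 1.5 pos [ 0.6277 -0.2503  0.3006] q [-0.53  0.25  1.5  -0.    1.4   1.73] F [-0.1 -0.5 -0.2] op 1.0 ff 0.0
[  0  57  70  92 923] [ 36.5 101.5] [ 0.8792 -0.0902  0.0179] [[0.8766000270843506, -0.022199999541044235], [0.8769000172615051, -0.1316000074148178], [0.9125999808311462, -0.1315000057220459], [0.9121999740600586, -0.022099999710917473]]
[315 198  19 103 860] [324.3 249.7] [ 0.6298 -0.2491  0.2143] [[0.6018000245094299, -0.2328999936580658], [0.6498000025749207, -0.2727000117301941], [0.6563000082969666, -0.2648000121116638], [0.6083999872207642, -0.22499999403953552]]
[ 484  300  124   94 4280] [553.6 340.7] [ 0.3525 -0.3457  0.0394] [[0.24570000171661377, -0.32850000262260437], [0.2565000057220459, -0.3889999985694885], [0.6107000112533569, -0.3255999982357025], [0.5999000072479248, -0.26499998569488525]]
[   0  303   95   91 3790] [ 36.8 350. ] [0.7036 0.0974 0.0434] [[0.635500013
[... 406 characters left out ...]
21  110  113 3313] [301.8 383.7] [ 0.5001 -0.1396  0.1466] [[0.3921000063419342, -0.03689999878406525], [0.5303999781608582, -0.3091999888420105], [0.6377000212669373, -0.2547000050544739], [0.49939998984336853, 0.01759999990463257]]
[412 404  60  42 719] [443. 426.] [ 0.3519 -0.1922  0.0584] [[0.31940001249313354, -0.21490000188350677], [0.5964000225067139, -0.3357999920845032], [0.6251000165939331, -0.2700999975204468], [0.3481000065803528, -0.14910000562667847]]
[ 66 467  38  13 264] [ 85.3 475.1] [0.5439 0.2222 0.0117] [[0.5181000232696533, 0.24070000648498535], [0.6236000061035156, -0.21330000460147858], [0.6607999801635742, -0.2046000063419342], [0.555400013923645, 0.2493000030517578]]
```

View pics/w1.png

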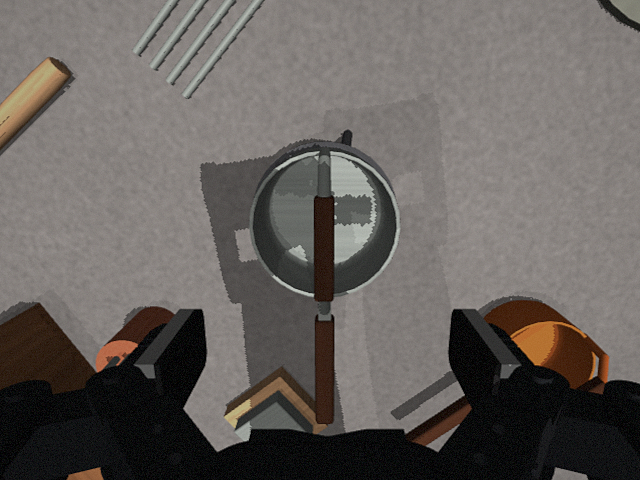

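The wrist view shows the arch bar vertical at (324,250), midway between the open fingers. Its centre measures (0.629,-0.249) with its top at z 0.214, which agrees. Descend and close.

```bash
python3 -m crank '[[0,-0.2,3,0,0,0],[0,-0.2,6,0,0,0],[0,-0.2,8.5,0,0,0],[0,-0.2,10,0,0,0],[0,-0.2,11,0,0,0],[0,-0.2,11,0,0,0],[0,-0.2,11,0,0,0]]' && python3 -m crank '[[0,0,0,0,0,0],[0,0,0,0,0,0],[0,0,0,0,0,0],[0,0,0,0,0,0],[0,0,0,0,0,0],[0,0,0,0,0,0],[0,0,0,0,0,0],[0,0,0,0,0,0],[0,0,0,0,0,0],[0,0,0,0,0,0]]' 0 60
```

```text
time: 2.25
eef_pos: [0.6297, -0.2497, 0.1927]
tcp_rot: [0.942, -0.337, 0.001, 0.0]
contact_force: [-0.2, -0.8, -0.9]
opening: 1.002
finger_force: 0.0
time: 3.25
eef_pos: [0.6293, -0.2491, 0.1916]
tcp_rot: [0.942, -0.336, 0.0, 0.0]
contact_force: [0.4, -0.8, 2.4]
opening: 0.126
finger_force: 60.6
```

```bash
python3 -m crank '[[0,0,-0.3,0,0,0],[0,0,-1,0,0,0],[0,0,-2,0,0,0],[0,0,-3.5,0,0,0],[0,0,-5,0,0,0],[0,0,-7,0,0,0],[0,0,-9,0,0,0],[0,0,-10.5,0,0,0],[0,0,-11.5,0,0,0],[0,0,-11.5,0,0,0]]'
python3 go.py .5398 .2385 .30 -.171; python3 go.py .53 -.06 .30 -.5
```

```text
time: 4.25
eef_pos: [0.6299, -0.2495, 0.3092]
tcp_rot: [0.942, -0.336, 0.002, 0.0]
contact_force: [-0.1, -0.1, -4.2]
opening: 0.129
finger_force: 59.9
d cm [-37.89 -32.04   0.77] rv [ 0.    -0.005 -0.515]
t 4.25 pos [ 0.6299 -0.2495  0.3092] q [-0.53  0.24  1.49 -0.    1.41  1.73] F [-0.1 -0.1 -4.2] op 0.129 ff 59.87108588218689
d cm [-19.74  -8.33   0.84] rv [-0.    -0.005 -0.186]
t 4.25 pos [ 0.6299 -0.2495  0.3092] q [-0.53  0.24  1.49 -0.    1.41  1.73] F [-0.1 -0.1 -4.2] op 0.129 ff 59.87108588218689
```

```bash
python3 -m crank '[[-1,-0.4,0,0,0,0],[-3,-1.2,0,0,0,-0.02],[-5.5,-2.3,0,0,0,-0.05],[-8,-3.4,0,0,0,-0.08],[-10.5,-4.5,0,0,0,-0.1],[-13,-5.5,0,0,0,-0.13],[-15.5,-6.6,0,0,0,-0.15],[-17.5,-8.5,0,0,0,-0.17],[-19,-10.5,0,0,0,-0.19],[-20.5,-12.5,0,0,0,-0.21]]' >/dev/null
python3 go.py .5398 .2385 .30 -.171
```

```text
d cm [-12.61 -22.66   0.5 ] rv [-0.     0.003 -0.304]
t 5.25 pos [ 0.5483 -0.0207  0.3047] q [-0.22 -0.04  1.8   0.    1.38  1.82] F [ 0.4  0.6 -4.8] op 0.13 ff 59.77852821350098
```

```bash
python3 -m crank '[[-1.3,-2.3,0,0,0,-0.03],[-2.6,-4.6,0,0,0,-0.06],[-3.9,-6.9,0,0,0,-0.09],[-5.2,-9.2,0,0,0,-0.12],[-6.5,-11.5,0,0,0,-0.15],[-7.8,-13.8,0,0,0,-0.19],[-9.1,-16.2,0,0,0,-0.22],[-10.4,-18.6,0,0,0,-0.25],[-11.6,-20.8,0,0,0,-0.28],[-12.3,-22.1,0,0,0,-0.3]]' >/dev/null;python3 -m crank '[[-0.3,-0.5,0,0,0,0],[-0.3,-0.5,0,0,0,0],[-0.3,-0.5,0,0,0,0],[-0.3,-0.5,0,0,0,0]]'
python3 go.py .5398 .2385 .114 -.171
python3 - <<'E'
from h import *
t,s=cam("top"),cam("scene");I={}
for n in("top","scene"):
    a,d=ctrl.read_camera(n);cv2.imwrite(f"pics/{n}1.png",a);np.save(f"{n}1.npy",d);I[n]=a
cv2.imwrite("pics/c2.png",np.hstack([cv2.resize(I["top"][100:340,80:300],None,fx=1.8,fy=1.8),cv2.resize(I["scene"][220:460,270:490],None,fx=1.8,fy=1.8)]))
E
```

```text
time: 6.65
eef_pos: [0.5399, 0.2348, 0.3063]
tcp_rot: [0.996, -0.089, 0.0, 0.0]
contact_force: [-0.4, -0.1, -4.6]
opening: 0.125
finger_force: 59.8
d cm [-0.07 -0.38 19.23] rv [ 0.001 -0.    -0.007]
t 6.65 pos [0.5399 0.2348 0.3063] q [ 0.24  0.05  1.71 -0.    1.38  1.99] F [-0.4 -0.1 -4.6] op 0.125 ff 59.77254509925842
```

View pics/c2.png

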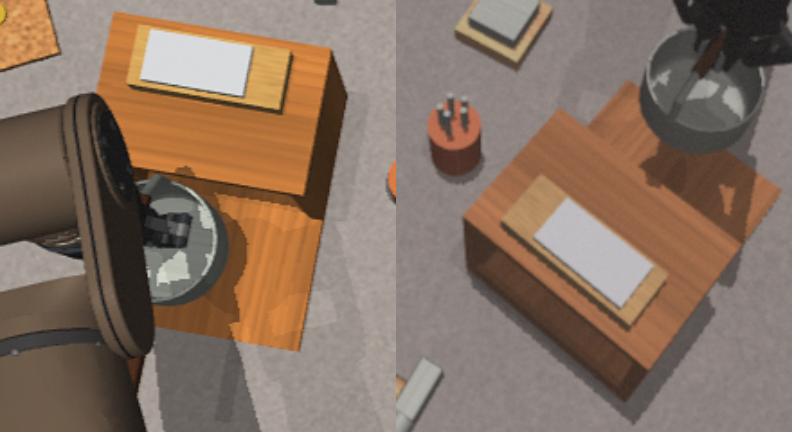

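The pan hangs level over the open board in front of the roof: its body is at crop (195,240) left and (700,90) right. Lower it, slowing near contact.

```bash
python3 -m crank '[[0,-0.4,1,0,0,0],[0,-0.4,3.5,0,0,0],[0,-0.4,6.5,0,0,0],[0,-0.4,9.5,0,0,0],[0,-0.4,12,0,0,0],[0,-0.4,14.5,0,0,0],[0,-0.4,16.5,0,0,0],[0,-0.4,17.5,0,0,0],[0,-0.4,18.2,0,0,0],[0,-0.4,18.6,0,0,0]]' ; python3 -m crank '[[0,0,0,0,0,0],[0,0,0.2,0,0,0],[0,0,0.3,0,0,0],[0,0,0.4,0,0,0],[0,0,0.4,0,0,0]]'
```

```text
time: 7.75
eef_pos: [0.5407, 0.2398, 0.1202]
tcp_rot: [0.996, -0.088, 0.0, -0.0]
contact_force: [-1.1, -0.5, -4.3]
opening: 0.127
finger_force: 59.8
time: 8.25
eef_pos: [0.5404, 0.2398, 0.1165]
tcp_rot: [0.996, -0.088, 0.0, -0.0]
contact_force: [-0.1, 0.1, -5.6]
opening: 0.124
finger_force: 59.8
```

```bash
python3 -m crank '[[0,0,0.1,0,0,0],[0,0,0.2,0,0,0],[0,0,0.2,0,0,0]]';python3 -m crank '[[0,0,0.05,0,0,0],[0,0,0.1,0,0,0],[0,0,0.1,0,0,0]]'
```

```text
time: 8.55
eef_pos: [0.5404, 0.2397, 0.1142]
tcp_rot: [0.996, -0.088, -0.0, 0.0]
contact_force: [0.3, -0.2, -3.8]
opening: 0.124
finger_force: 59.9
time: 8.85
eef_pos: [0.5406, 0.2398, 0.1141]
tcp_rot: [0.996, -0.088, 0.0, 0.0]
contact_force: [-2.5, -0.2, 0.5]
opening: 0.122
finger_force: 60.5
```

```bash
python3 -m crank '[[0,0,0,0,0,0],[0,0,0,0,0,0],[0,0,0,0,0,0],[0,0,0,0,0,0],[0,0,0,0,0,0],[0,0,0,0,0,0]]' 0.6 40; python3 -m crank '[[0,0,-1,0,0,0],[0,0,-3,0,0,0],[0,0,-6,0,0,0],[0,0,-9,0,0,0],[0,0,-12,0,0,0],[0,0,-14,0,0,0],[0,0,-14,0,0,0]]'
python3 - <<'E'
from h import *
c=cam("wrist");a,d=ctrl.read_camera("wrist");cv2.imwrite("pics/w2.png",a);np.save("w2.npy",d)
P=cloud(c,d);b,g,r=[a[...,k].astype(int) for k in range(3)]
for nm,z0,z1 in(("arch",.12,.15),("side",.055,.085)):
    m=((r-b>20)&(r<150)&(P[...,2]>z0)&(P[...,2]<z1)&(P[...,1]>.1)&(P[...,1]<.37)&(P[...,0]<.59)&(P[...,0]>.3)&(d>0)).astype(np.uint8)
    nn,l,st,ce=cv2.connectedComponentsWithStats(m);i=1+np.argmax(st[1:,4]);q=P[l==i]
    rc=cv2.minAreaRect(q[:,:2].astype(np.float32));print(nm,ce[i].round(1),st[i],np.median(q,0).round(4),cv2.boxPoints(rc).round(4).tolist())
E
```

```text
time: 9.45
eef_pos: [0.5404, 0.2398, 0.1133]
tcp_rot: [0.996, -0.088, 0.0, -0.0]
contact_force: [1.0, -0.3, -0.4]
opening: 0.601
finger_force: 0.0
time: 10.15
eef_pos: [0.5424, 0.2403, 0.2586]
tcp_rot: [0.996, -0.088, 0.004, -0.001]
contact_force: [0.6, 0.0, 1.1]
opening: 0.599
finger_force: 0.0
arch [329.2 239.1] [ 321  193   17   92 1458] [0.5409 0.2394 0.1368] [[0.5081999897956848, 0.23980000615119934], [0.5705000162124634, 0.2290000021457672], [0.5723999738693237, 0.23980000615119934], [0.5101000070571899, 0.2506999969482422]]
side [328.7 353.6] [ 321  306   17   96 1533] [0.4192 0.2616 0.0706] [[0.3675000071525574, 0.2632000148296356], [0.461899995803833, 0.2459000051021576], [0.4645000100135803, 0.26030001044273376], [0.3702000081539154, 0.2775000035762787]]
```

View pics/w2.png

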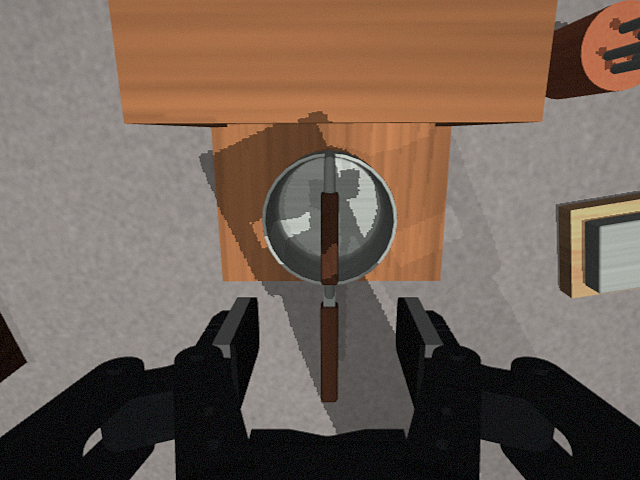

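The pan stands upright on the open board, its handle straight out of the rack: arch at (329,239), grip at (329,354). The side grip's top is at z 0.0706, so its centre is at 0.062, as expected. I'll grip the handle 148 mm from the axis so that the body clears the roof.

```bash
python3 go.py .3947 .2649 .2586 -.177
```

```text
d cm [-14.87   0.12  -0.35] rv [-0.002 -0.004  0.001]
t 10.2 pos [0.5413 0.24   0.2558] q [0.25 0.08 1.76 0.   1.29 1.99] F [-0.2  0.1 -0.4] op 0.603 ff 0.0
```

```bash
python3 -m crank '[[-2,0,0,0,0,0],[-5,0,0,0,0,0],[-8,0,0,0,0,0],[-11,0,0,0,0,0],[-13.5,0.1,0,0,0,0],[-14.8,0.1,2,0,0,0],[-14.8,0.1,5,0,0,0],[-14.8,0.1,8,0,0,0],[-14.8,0.1,8,0,0,0],[-14.8,0.1,8,0,0,0]]'; python3 go.py .3947 .2649 .045 -.177
python3 - <<'E'
from h import *
c=cam("wrist");a,d=ctrl.read_camera("wrist");cv2.imwrite("pics/w3.png",a)
P=cloud(c,d);b,g,r=[a[...,k].astype(int) for k in range(3)]
m=((r-b>20)&(r<150)&(P[...,2]>.055)&(P[...,2]<.085)&(P[...,1]>.15)&(P[...,1]<.37)&(P[...,0]<.5)&(P[...,0]>.3)&(d>0)).astype(np.uint8)
nn,l,st,ce=cv2.connectedComponentsWithStats(m);i=1+np.argmax(st[1:,4]);q=P[l==i]
rc=cv2.minAreaRect(q[:,:2].astype(np.float32));print(ce[i],st[i],np.median(q,0).round(4),cv2.boxPoints(rc).round(4).tolist())
E
```

```text
time: 11.2
eef_pos: [0.3937, 0.2644, 0.1722]
tcp_rot: [0.996, -0.088, -0.001, 0.001]
contact_force: [-0.2, -0.1, 0.8]
opening: 0.601
finger_force: 0.0
d cm [ 0.12 -0.09 12.72] rv [0.002 0.003 0.001]
t 11.2 pos [0.3937 0.2644 0.1722] q [ 0.38 -0.11  2.11 -0.    1.14  2.12] F [-0.2 -0.1  0.8] op 0.601 ff 0.0
[324.19349764 203.00419507] [ 311  127   27  156 3814] [0.4194 0.2614 0.0708] [[0.367000013589859, 0.262800008058548], [0.460999995470047, 0.2460000067949295], [0.46369999647140503, 0.26100000739097595], [0.36970001459121704, 0.2777999937534332]]
```

```bash
python3 -m crank '[[0,0,2,0,0,0],[0.1,-0.1,4.5,0,0,0],[0.1,-0.1,7,0,0,0],[0.1,-0.1,9,0,0,0],[0.1,-0.1,11,0,0,0],[0.1,-0.1,12.2,0,0,0],[0.1,-0.1,12.7,0,0,0],[0.1,-0.1,12.7,0,0,0]]'; python3 go.py .3947 .2649 .045 -.177;  python3 -m crank '[[0,0,0,0,0,0],[0,0,0,0,0,0],[0,0,0,0,0,0],[0,0,0,0,0,0],[0,0,0,0,0,0],[0,0,0,0,0,0],[0,0,0,0,0,0],[0,0,0,0,0,0]]' 0 30;python3 go.py .543 .2385 .045 -.172
```

```text
time: 12.05
eef_pos: [0.3962, 0.2656, 0.0467]
tcp_rot: [0.996, -0.088, 0.0, -0.0]
contact_force: [0.0, -0.1, 0.3]
opening: 0.598
finger_force: 0.0
d cm [-0.13  0.1   0.17] rv [-0.    -0.     0.001]
t 12.05 pos [0.3962 0.2656 0.0467] q [0.38 0.1  2.18 0.   0.87 2.12] F [ 0.  -0.1  0.3] op 0.598 ff 0.0
time: 12.85
eef_pos: [0.3961, 0.2658, 0.0468]
tcp_rot: [0.996, -0.088, 0.0, -0.0]
contact_force: [-2.1, 0.1, 4.7]
opening: 0.181
finger_force: 34.0
d cm [14.94  0.11  0.19] rv [-0.001 -0.001 -0.004]
t 12.85 pos [0.3961 0.2658 0.0468] q [0.38 0.09 2.18 0.   0.87 2.12] F [-2.1  0.1  4.7] op 0.181 ff 33.95374059677124
```

The tool bears down on the handle with 4.7 N, because the pads swing forward as they close. I relieve that before sliding.

```bash
python3 -m crank '[[0,0,-0.05,0,0,0],[0,0,-0.1,0,0,0],[0,0,-0.1,0,0,0]]';python3 -c "
from h import *
print(ctrl.get_state()['wrist_torque'].round(2))
a,d=ctrl.read_camera('scene');cv2.imwrite('pics/s4.png',cv2.resize(a[200:440,270:510],None,fx=2.4,fy=2.4))"
```

```text
time: 13.15
eef_pos: [0.3963, 0.2656, 0.0474]
tcp_rot: [0.996, -0.088, 0.001, -0.0]
contact_force: [2.3, 1.2, 2.2]
opening: 0.178
finger_force: 33.4
[ 0.08 -0.45  0.02]
```

View pics/s4.png

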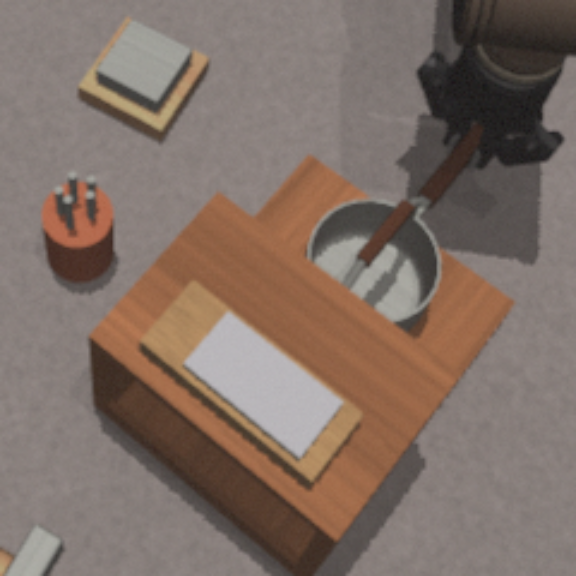

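The pan is upright at crop (375,265), with the handle held at (470,150). Slide it straight in.

```bash
python3 -m crank '[[0,0,-0.04,0,0,0],[0.3,0,-0.04,0,0,0],[0.8,0,-0.04,0,0,0],[1.5,0,-0.04,0,0,0],[2.3,0,-0.04,0,0,0],[3.1,0,-0.04,0,0,0],[3.9,0,-0.04,0,0,0],[4.7,0,-0.04,0,0,0],[5.5,0,-0.04,0,0,0],[6,0,-0.04,0,0,0]]' ;python3 -c "
from h import *
s=ctrl.get_state();print(s['wrist_torque'].round(2))"; python3 go.py .544 .2394 .0478 -.172
```

```text
time: 14.2
eef_pos: [0.4517, 0.2552, 0.0474]
tcp_rot: [0.996, -0.088, -0.005, 0.001]
contact_force: [-9.3, 2.5, 9.0]
opening: 0.175
finger_force: 34.5
[ 0.33  1.15 -0.01]
d cm [ 9.37 -0.06 -0.13] rv [ 0.002  0.009 -0.005]
t 14.2 pos [0.4517 0.2552 0.0474] q [0.32 0.18 2.07 0.   0.89 2.06] F [-9.3  2.5  9. ] op 0.175 ff 34.45373296737671
```

```bash
python3 -m crank '[[0,0,0,0,0,0],[0,0,0,0,0,0]]'; python3 -m crank '[[0,0,-0.1,0,0,0],[0,0,-0.1,0,0,0]]'; python3 -c "
from h import *
print(ctrl.get_state()['wrist_torque'].round(2))
c=cam('wrist');a,d=ctrl.read_camera('wrist');P=cloud(c,d);cv2.imwrite('pics/w5.png',a);np.save('w5.npy',d)"; python3 go.py .544 .2394 .0478 -.172
```

```text
time: 14.4
eef_pos: [0.4525, 0.2551, 0.0474]
tcp_rot: [0.996, -0.088, -0.003, 0.0]
contact_force: [-5.3, 1.5, 7.2]
opening: 0.181
finger_force: 34.1
time: 14.6
eef_pos: [0.4528, 0.2547, 0.0476]
tcp_rot: [0.996, -0.088, -0.002, 0.001]
contact_force: [-2.7, 0.3, 0.2]
opening: 0.179
finger_force: 33.3
[0.17 0.44 0.11]
d cm [ 9.24 -0.09 -0.06] rv [ 0.002  0.004 -0.004]
t 14.65 pos [0.4529 0.2547 0.0476] q [0.32 0.18 2.07 0.   0.89 2.06] F [-3.7  0.2 -0.3] op 0.185 ff 33.25891613960266
```

View pics/w5.png

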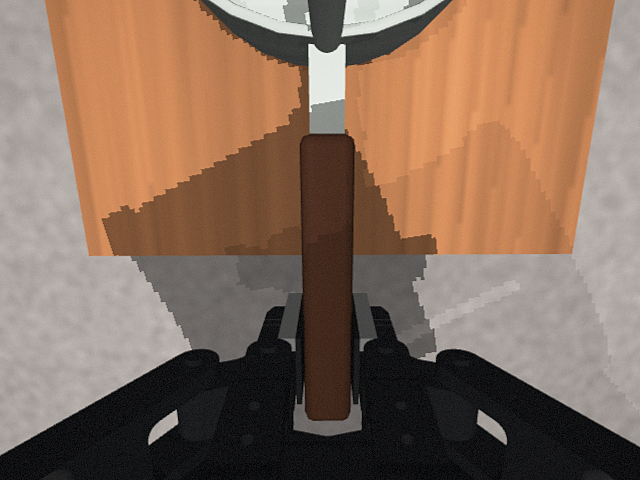

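The handle (327,275) is square in the grip and centred on the board, the pan is level, and the load is relieved. Slide the rest.

```bash
python3 -m crank '[[0.3,0,0,0,0,0],[0.8,0,0,0,0,0],[1.4,0,0,0,0,0],[2,0,0,0,0,0],[2.6,0,0,0,0,0],[3.2,0,0,0,0,0],[3.8,0,0,0,0,0],[4.4,0,0,0,0,0],[4.7,0,0,0,0,0],[4.7,0,0,0,0,0]]'; python3 -m crank '[[0.3,0,-0.05,0,0,0],[0.8,0,-0.05,0,0,0],[1.4,0,-0.05,0,0,0],[2,0,-0.05,0,0,0],[2.6,0,-0.05,0,0,0],[3.2,0,-0.05,0,0,0],[3.7,0,-0.05,0,0,0],[4.2,0,-0.05,0,0,0],[4.2,0,-0.05,0,0,0],[4.2,0,-0.05,0,0,0]]';python3 go.py .544 .2394 .0478 -.172;  python3 - <<'E'
from h import *
c=cam("wrist");a,d=ctrl.read_camera("wrist");cv2.imwrite("pics/w6.png",a)
P=cloud(c,d);b,g,r=[a[...,k].astype(int) for k in range(3)]
m=((r-b>20)&(r<150)&(P[...,2]>.055)&(P[...,2]<.085)&(d>0)).astype(np.uint8)
nn,l,st,ce=cv2.connectedComponentsWithStats(m);i=1+np.argmax(st[1:,4]);q=P[l==i]
rc=cv2.minAreaRect(q[:,:2].astype(np.float32));print(ce[i],st[i],np.median(q,0).round(4),cv2.boxPoints(rc).round(4).tolist())
E
```

```text
time: 15.65
eef_pos: [0.502, 0.2465, 0.0488]
tcp_rot: [0.996, -0.088, 0.001, -0.0]
contact_force: [1.4, 0.6, -3.5]
opening: 0.176
finger_force: 32.7
time: 16.65
eef_pos: [0.543, 0.2393, 0.0494]
tcp_rot: [0.996, -0.088, 0.001, -0.0]
contact_force: [0.5, 0.5, -3.0]
opening: 0.181
finger_force: 32.7
d cm [ 0.09 -0.03  0.16] rv [-0.    -0.001 -0.004]
t 16.65 pos [0.543  0.2393 0.0494] q [ 0.24  0.32  1.9  -0.    0.92  1.99] F [ 0.5  0.5 -3. ] op 0.181 ff 32.73443341255188
[327.38941076 271.70096783] [  301   133    54   288 14052] [0.5698 0.2347 0.0724] [[0.5131999850273132, 0.2362000048160553], [0.6082000136375427, 0.219200000166893], [0.6110000014305115, 0.23510000109672546], [0.5160999894142151, 0.25200000405311584]]
```

```bash
python3 -m crank '[[0,0,0.05,0,0,0],[0,0,0.1,0,0,0],[0,0,0.13,0,0,0],[0,0,0.13,0,0,0],[0,0,0.13,0,0,0]]'
```

```text
time: 17.2
eef_pos: [0.5425, 0.2395, 0.0482]
tcp_rot: [0.996, -0.088, 0.0, -0.0]
contact_force: [0.1, -0.9, -2.4]
opening: 0.185
finger_force: 33.0
```

```bash
python3 -m crank '[[0,0,0.05,0,0,0],[0,0,0.08,0,0,0],[0,0,0.08,0,0,0]]';  python3 -m crank '[[0,0,0,0,0,0],[0,0,0,0,0,0],[0,0,0,0,0,0],[0,0,0,0,0,0],[0,0,0,0,0,0],[0,0,0,0,0,0]]' 0.45; python3 -m crank '[[0,0,-1,0,0,0],[0,0,-2.5,0,0,0],[-0.5,0,-5,0,0,0],[-1,0,-8,0,0,0],[-2,0,-11,0,0,0],[-4,0,-14,0,0,0],[-7,0,-16,0,0,0],[-9,0,-17,0,0,0],[-9,0,-17,0,0,0],[-9,0,-17,0,0,0]]'
python3 - <<'E'
from h import *
c=cam("wrist");a,d=ctrl.read_camera("wrist")
P=cloud(c,d);b,g,r=[a[...,k].astype(int) for k in range(3)]
m=((r-b>20)&(r<150)&(P[...,2]>.055)&(P[...,2]<.085)&(P[...,0]>.45)&(abs(P[...,1]-.235)<.04)&(d>0)).astype(np.uint8)
nn,l,st,ce=cv2.connectedComponentsWithStats(m);i=1+np.argmax(st[1:,4]);q=P[l==i]
rc=cv2.minAreaRect(q[:,:2].astype(np.float32));print(ce[i],st[i],np.median(q,0).round(4),cv2.boxPoints(rc).round(4).tolist())
s,_=ctrl.read_camera("scene")
cv2.imwrite("pics/end.png",np.hstack([cv2.resize(a,(400,300)),cv2.resize(s,(400,300))]))
E
```

```text
time: 17.5
eef_pos: [0.5423, 0.2395, 0.0475]
tcp_rot: [0.996, -0.088, -0.0, -0.0]
contact_force: [-2.2, -0.5, 1.3]
opening: 0.177
finger_force: 33.4
time: 18.1
eef_pos: [0.5424, 0.2394, 0.0471]
tcp_rot: [0.996, -0.088, 0.0, -0.0]
contact_force: [-0.0, -0.6, 0.3]
opening: 0.452
finger_force: 0.0
time: 19.1
eef_pos: [0.4541, 0.2553, 0.2185]
tcp_rot: [0.996, -0.088, 0.001, -0.0]
contact_force: [0.3, 0.9, -1.0]
opening: 0.449
finger_force: 0.0
[328.11602374  68.35964392] [ 316    0   25  142 3370] [0.5604 0.236  0.0708] [[0.5127000212669373, 0.23589999973773956], [0.5985000133514404, 0.22110000252723694], [0.6011999845504761, 0.23680000007152557], [0.5152999758720398, 0.2515999972820282]]
```

View pics/end.png

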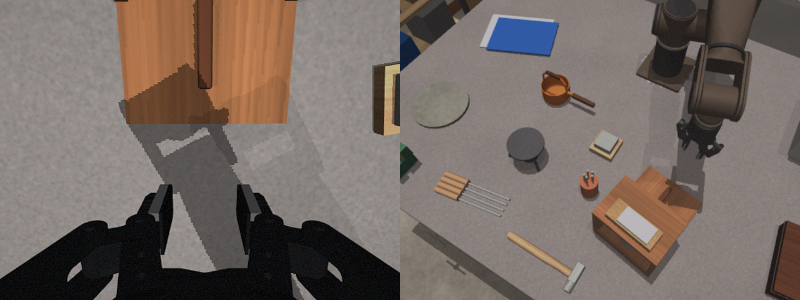

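The handle sticks out of the bay at left panel (205,45), level at z 0.0708. That puts the pan's origin about 74 mm behind the roof edge, so its body is wholly under. The tripod stands at right panel (525,145), and the block and cup have not moved.

```bash
python3 -c "
from plant import ctrl
print(ctrl.sign_off())"
```

```text
the job is handed in; nothing more can be done
None
```

The job is handed in: the steel pan stands level in the bay, body wholly under the roof by about 19 mm, side handle out the front and released, with the tripod standing, the block and cup where they were, after about 19 s of the 64 s allowed.

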